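# Show the drop ball to the inspection camera

### The job

First turn the focus knob on top of the inspection camera clockwise until its white pointer line meets the white index mark on the ring around it, and let go of the knob. Then lift the tray that carries the loose steel ball by its upright handle, without letting the ball leave its pocket, and hold the tray level with its ball end towards the lens and the ball straight in front of the lens, on the lens axis, 80 mm from the glass. Finish while still holding the tray there, still and touching nothing else, and leave the other things on the bench where they are.

Things in the scene. Friction and masses are not known exactly. Their poses are not given: they have to be found in the camera images.
- focus (a joint): Angle of the black focus knob on top of the inspection camera, rad, 0 to 2.4, growing as it turns clockwise seen from above; it starts between 0.1 and 0.7, and stays where it is left (light friction, 0.04 N m). At 0 the pointer points straight towards the lens side. The index mark lies at a different angle each time, between 1.1 and 1.6, so the knob always has to be turned clockwise, by 0.4 to 1.5 rad.
- focus_grip (a point): Grip point of the focus knob, on its upright axis, about 162 mm above the bench. The knob's grip is a black bar 50 mm long (along this frame's x), 14 mm thick (y) and 32 mm tall, from 25 mm below this point to 7 mm above it; turn it by its thickness from above. The frame turns with the knob: a white pointer line, 5 mm wide, lies on the bar's top on its -x half and runs down that end; z is up.
- index_ring: Flat black ring, 94 mm across, on the camera's top around the knob's 68 mm steel base; it does not turn. Origin on the knob's axis on the camera's top (125 mm above the bench). Its white index mark lies along its -x direction, 35 to 47 mm from the axis. The knob is set when focus_grip's x axis points the same way as this frame's x axis.
- camera: Grey bench inspection camera, fixed to the bench at varying place and heading. Origin on the bench surface under the housing's centre. Housing 104 x 98 mm, 55 to 125 mm above the bench. It looks along its own -x: a black lens barrel 60 mm in diameter sticks out of the front, its axis 90 mm above the bench, its glass 80 mm in front of the origin (at x = -0.08).
- view_point (a point): The point where the ball's centre must be held: on the lens axis, 80 mm in front of the glass, 90 mm above the bench (camera frame -0.16, 0, 0.09). Axes as the camera's.
- tray: Aluminium tray lying on the 3 mm black rubber mat, 0.3 kg. Origin at its underside below the handle; x points towards the ball end, z up. Plate 142 mm long (x from -85 to +57 mm), 70 mm wide, 4 mm thick, with an 8 mm high edge. An upright handle block at the origin, 30 mm long (x), 14 mm thick (y), its top 57 mm above the underside. With the ball in, it balances at the handle to within about 5 mm.
- tray_grip (a point): Grip point on the tray's handle, 40 mm above the tray's underside, on its centre line; axes as the tray's. Pinch it across its 14 mm thickness (y).
- pocket (a point): Where the ball's centre is when it sits in the middle of its pocket: 36 mm from the handle along the tray's +x, 19 mm above the underside. The pocket is a ring 24 mm wide inside, its rim 3 mm high, so the ball can wander about 3 mm and rolls out if tipped past about 35 degrees.
- ball_center (a point): Centre of the loose steel ball, 30 mm in diameter, 0.11 kg, in the pocket of the tray. Stays readable while the tray is held; its axes mean nothing.
- cube_tray: Bystander: a second tray of the same size and handle, but with a 30 mm mortar cube fixed at its end instead of a ball. Origin and axes as the other tray. The two trays lie side by side on the mat, either one nearer to the robot.
- jar: Bystander: closed glass jar, 60 mm in diameter, 90 mm tall; origin under its centre.
- dish: Bystander: shallow glass dish, 80 mm in diameter, 16 mm high; origin under its centre.
- bowl: Bystander: steel mixing bowl, 160 mm in diameter, 90 mm high; origin under its centre.
- scraper: Bystander: scraper lying on the bench.
- brush: Bystander: brush lying on the bench.
- weight: Bystander: brass weight with a knob, 38 mm in diameter, 54 mm tall; origin under its centre.

How it is judged:
On the way, in this order (a step that is already met when the one before it is completed fails the run):
1. the focus knob's pointer meets the index mark and the knob is let go (angle between the x axis of focus_grip and the x axis of index_ring, either way round below 0.12 rad and contact force between the fingers and camera below 0.2 N), for 0.3 s.
2. the ball tray is lifted clear of the bench in the fingers with the ball in its pocket (height (world z) of tray above 0.03 m and distance between ball_center and pocket below 0.01 m and contact force between the fingers and tray above 1 N), for 0.2 s.
At the end, for the whole second after the job is handed in: Tray held still by the fingers alone, over 40 mm up, level within 7 degrees, ball end to the lens within 20 degrees, ball in its pocket and within 25 mm of the view point; knob within 7 degrees of the mark; bystanders within 30 mm of their starts (all of step 1 and distance between ball_center and pocket below 0.01 m and distance between ball_center and view_point below 0.025 m and angle between tray's own z axis and vertical below 0.12 rad and angle between the x axis of tray and the x axis of camera, either way round below 0.35 rad and x of tray_grip in the frame of camera below -0.17 m and height (world z) of tray above 0.04 m and contact force between the fingers and tray above 1 N and contact force between tray and camera below 0.2 N and contact force between tray and cube_tray below 0.2 N and contact force between tray and jar below 0.2 N and contact force between tray and dish below 0.2 N and contact force between tray and bowl below 0.2 N and contact force between tray and scraper below 0.2 N and contact force between tray and brush below 0.2 N and contact force between tray and weight below 0.2 N and linear speed of tray below 0.03 m/s and angular speed of tray below 0.2 rad/s and distance of each of cube_tray, jar, dish, bowl, scraper, brush, weight from where it was at the start of the episode below 0.03 m); the arm keeps its last pose, push and grip.
It fails at once if the ball leaves its pocket (distance between ball_center and pocket above 0.014 m).
It fails at once if a bystander is disturbed (moved more than 30 mm) (distance of any of cube_tray, jar, dish, bowl, scraper, brush, weight from where it was at the start of the episode above 0.03 m).
It also fails if it takes over 51 s, if anything falls off the work surface, if the arm or the gripper's body presses on something with over 40 N, if the wrist force passes 120 N, or if a joint passes its speed limit or range.

### The arm

A 6-joint arm with a two-finger parallel gripper is mounted at the origin on the work surface. World frame = base frame: x ahead of the robot, y to its left, z up, the work surface at z = 0. Lengths are in m, angles in rad, forces in N, time in s.
With the tool pointing down it reaches from about 0.3 to 0.875 m from the base axis. Payload 6.4 kg.
Tool frame: the origin (TCP) lies midway between the tips of the shut fingers; the grasp point (between the pads) lies ctrl.grip_depth behind it (ctrl.grip_depth is the distance from the TCP to the grasp point, in m); x points along the fingers, y is the direction in which the jaws open and shut, and the axes are right-handed (so a half turn about x gives the same grasp; the last joint's range is limited). The gripper opens to 85 mm and grips with 20 to 120 N. Pads are 22 mm wide; open, the fingers measure 114 mm over their backs; the gripper's body (76 mm by 85 mm) begins 54 mm behind the grasp point. The pads swing forward as they close: fully open they stand 13 mm farther back than shut.
Start: joints at [1.059, 0.181, 1.607, -0, 1.354, -0.206], TCP at [0.173, 0.548, 0.231] pointing down, gripper open.
Joint ranges: [-2.99, 2.99], [-0.89, 2.07], [0.3, 2.58], [-1.14, 4.28], [0, 2.63], [-3.12, 3.12]. Speed limits (rad/s): [2.57, 2.57, 3.01, 3.14, 3.14, 3.14].

### API

Orientations are given as a unit quaternion [w, x, y, z].
In Python, from bench import ctrl gives the robot as it stands.
- The arm moves only by the tool carry_out, never from a script. Its argument "motion" is one flat list of numbers, 7 for each row, row after row: the turn, a rotation vector about the tool's x, y, z in degrees, then the shift along the tool's x, y, z in m, then the gripper's target within -1 to 1 (shut at 1, half-way at 0, fully open at -1). A call has 1 to 10 rows; each row shifts and turns the pose as measured when the row begins, along the tool's axes as they then stand; what a row does not reach is not made up. A row lasts 1/10 s, in which the tool goes at most 50 mm and 8.59 degrees, less where a joint would pass 70% of its speed; a pose out of reach is approached as far as the arm can. A call with a gripper value outside its range is refused whole. The fingers move at their own pace and stop on an object; the grip force is fixed at half the most. Time passes only in rows, so rows that do not move let the fingers close. It gives the time, the measured TCP pose, the force and the opening at its end, in the units of the state.
- ctrl.get_obs(): the state, without advancing time (a new reading comes with each control period).
- ctrl.camera(name): name is "side" or "top" or "wrist"; returns the picture (400x640x3 uint8, blue, green, red); there is no depth.
- ctrl.camera_params(name): a dict with "mtx" (3x3 intrinsics, pixels), "pose" (4x4, takes a point from camera to world coordinates); the wrist camera has in their place "hand_eye" (4x4, takes a point from camera to tool coordinates, whose origin is the TCP and whose axes are the tool frame's). Camera axes: x right, y down, z forward; pixel columns grow to the right and rows downward; lengths in m; the calibration is good to about 2 mm. A picture is of the moment at which its call begins: read the wrist's pose just before it. camera_params takes no time and is no camera call.
- ctrl.hand_in(): hands the job in, once; it reports no verdict.
Trained networks look in the newest picture that a camera, given by its name, has taken for a name from the list of things; names that differ only in an ending like _2 or _b are one class to them, and where a whole thing is asked for, a point or a joint stands for the part that bears it (a point fixed in the world has none). Each returns a list of dicts, best first, with "conf" (0 to 1); they miss things now and then, are a little off and sometimes report something else, mostly with a low value. They report only what shows in the picture. A call takes as long as a camera call.
- ctrl.boxes_of(camera, thing): "point" ([x, y, z] in m, in the coordinates of the camera as it stood for that picture, good to about 4 mm: the middle of the surface that is visible of it).
- ctrl.trace(camera, thing): "pixels" (400x640 bool, what is visible of it).
- ctrl.landmark_of(camera, thing): "point" ([x, y, z] in m, in the coordinates of the camera as it stood for that picture, good to about 4 mm: a listed point, or the origin of a listed thing).
The state is a dict: "time_s": time; "q": joint angles; "dq": joint speeds; "joint_efforts": joint torques, N m; "eef_pos": TCP position; "eef_rot": TCP orientation; "wrist_force": force on the tool from outside, world axes, zero at the start; "torque": the same for the moment, N m; "opening": opening from 0.0 (shut) to 1.0 (fully open).
Only numpy, scipy, OpenCV 4.12 (cv2) and the standard library are available. Lean on these libraries where they do the work, as an engineer would, in place of code of your own. Each camera call takes 0.05 s, during which the arm holds its last target. There are 200 camera calls.

## Working session

There is one attempt and no reset: what is moved stays moved. The work goes in short steps, Python scripts to look and compute and a tool call to move; the robot and the scene stay as the last step left them, time stands still between calls to the robot, and variables do not carry over. Pictures are saved under pics/ and viewed, about 8 in all and at most 12, crops included, and the job is handed in when it is done.

Besides the shell and the picture viewer there is one more tool, called after "Emit:" as name(argument=value, ...) on one line, values as JSON. carry_out: Moves the arm, as the interface text tells. Its arguments: {"type":"object","properties":{"motion":{"type":"array"}},"required":["motion"]}

```bash
mkdir -p pics; cat > h.py <<'E'
import numpy as np, cv2
from scipy.spatial.transform import Rotation as R
from bench import ctrl
def tool():
    o=ctrl.get_obs(); T=np.eye(4); q=o['eef_rot']; T[:3,:3]=R.from_quat([q[1],q[2],q[3],q[0]]).as_matrix(); T[:3,3]=o['eef_pos']; return T
def snap(c,name=None):
    T=tool(); im=ctrl.camera(c); p=ctrl.camera_params(c)
    P=T@p['hand_eye'] if c=='wrist' else np.array(p['pose'])
    if name: cv2.imwrite('pics/'+name+'.png',im)
    return im,np.array(p['mtx']),P
def W(P,x): return (P[:3,:3]@np.array(x)+P[:3,3])
def marks(c,P,names,f='landmark_of'):
    for n in names:
        r=getattr(ctrl,f)(c,n)
        print(c,n,[(np.round(W(P,d['point']),3).tolist(),round(d['conf'],2)) for d in r[:2]])
def ray(M,P,px,z):
    d=P[:3,:3]@np.linalg.inv(M)@np.array([px[0],px[1],1.]); return P[:3,3]+d*(z-P[2,3])/d[2]
E
python3 - <<'E'
from h import *
print(ctrl.grip_depth, ctrl.get_obs()); print(tool().round(3))
L=['focus_grip','index_ring','camera','tray','tray_grip','ball_center','cube_tray','jar','dish','bowl','scraper','brush','weight']
for c in ['top','side']:
    im,M,P=snap(c,c+'0'); marks(c,P,L)
E
```

```text
0.0187 {'time_s': 0.0, 'q': array([ 1.05869840e+00,  1.81550341e-01,  1.60803051e+00,  3.68065326e-06,
        1.35380142e+00, -2.06298562e-01]), 'dq': array([ 0.00055483, -0.00059995, -0.00127611, -0.0006431 , -0.00098508,
       -0.00024128]), 'joint_efforts': array([ 6.96326770e-04, -4.44879341e+01, -3.51337945e+01, -1.63883615e-04,
        9.13036958e-03,  4.43673139e-05]), 'eef_pos': array([0.17280555, 0.54782658, 0.23036806]), 'eef_rot': array([ 0.69863346,  0.10710397,  0.69908067, -0.10828776]), 'wrist_force': array([ 0.02052781, -0.84700476,  0.13969012]), 'torque': array([-0.01373517, -0.03147343, -0.03330604]), 'opening': 0.9979423709233481}
[[-0.001  0.301  0.954  0.173]
 [-0.002  0.954 -0.301  0.548]
 [-1.    -0.002 -0.     0.23 ]
 [ 0.     0.     0.     1.   ]]
top focus_grip [([0.533, 0.346, 0.164], 0.7)]
top index_ring [([0.532, 0.345, 0.124], 0.58)]
top camera [([0.53, 0.343, 0.003], 0.69)]
top tray [([0.461, -0.171, 0.004], 0.66)]
top tray_grip [([0.465, -0.172, 0.041], 0.58)]
top ball_center [([0.533, 0.346, 0.162], 0.72), ([0.458, -0.14, 0.018], 0.55)]
top cube_tr
[... 421 characters left out ...]
, 0.344, 0.122], 0.46)]
side camera [([0.532, 0.351, 0.0], 0.68), ([0.647, -0.168, 0.004], 0.67)]
side tray [([0.467, -0.172, 0.005], 0.58)]
side tray_grip [([0.466, -0.172, 0.043], 0.58)]
side ball_center [([0.465, -0.136, 0.023], 0.4)]
side cube_tray [([0.651, -0.168, 0.005], 0.92), ([0.466, -0.171, 0.045], 0.63)]
side jar [([0.799, 0.138, 0.001], 0.98), ([0.467, -0.167, 0.007], 0.66)]
side dish [([0.356, 0.089, -0.001], 0.67), ([0.648, -0.167, 0.006], 0.59)]
side bowl [([0.818, -0.054, 0.0], 0.7)]
side scraper [([0.289, -0.325, 0.004], 0.74)]
side brush [([0.739, 0.332, 0.0], 0.68), ([0.289, -0.328, 0.005], 0.39)]
side weight [([0.534, 0.347, 0.123], 0.69), ([0.383, -0.451, 0.001], 0.54)]
```

View pics/top0.png

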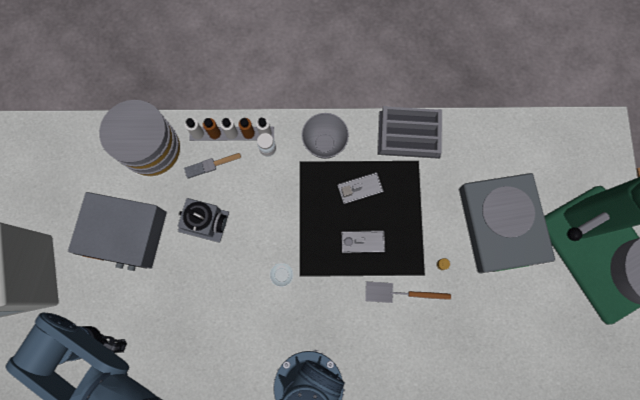

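```bash
python3 - <<'E'
from h import *
im,M,P=snap('top')
a=np.linalg.inv(P)@np.array([.533,.345,.16,1]); p=M@a[:3]; p=p[:2]/p[2]; print(p, P.round(3),M)
c=im[int(p[1])-60:int(p[1])+60,int(p[0])-80:int(p[0])+80]
print(int(p[0])-80,int(p[1])-60)
cv2.imwrite('pics/knob.png',cv2.resize(c,None,fx=5,fy=5,interpolation=cv2.INTER_CUBIC))
E
```

```text
[194.80241221 213.24005397] [[-0.008 -0.98   0.2    0.26 ]
 [-1.     0.008  0.    -0.035]
 [-0.002 -0.2   -0.98   1.585]
 [ 0.     0.     0.     1.   ]] [[469.85147832   0.         317.88253515]
 [  0.         469.85147832 206.36814485]
 [  0.           0.           1.        ]]
114 153
```

View pics/knob.png

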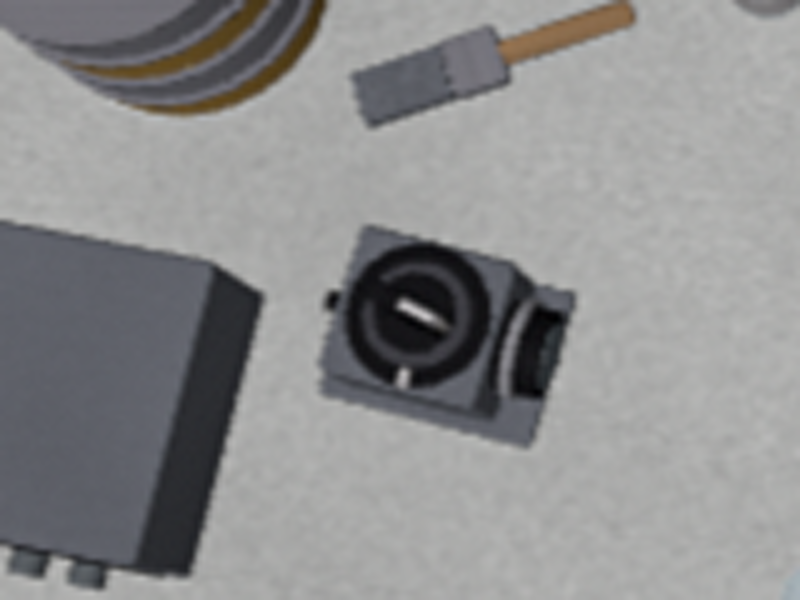

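The top picture shows the knob at about (197,216), the pointer running right-down at about 27° in the picture, and the index mark straight below the axis at about (195,228). The lens faces right, tipped about 15° down, so the turn needed is about 75°. The dish is at (281,273), the ball tray is the nearer one at (362,242), and the cube tray lies behind it.

```bash
cat >> h.py <<'E'
def down(yaw): # tool x down, tool y at heading yaw (deg)
    a=np.radians(yaw); y=np.array([np.cos(a),np.sin(a),0]); x=np.array([0,0,-1.]); return np.stack([x,y,np.cross(x,y)],1)
def plan(pos,yaw,n,g,turn=None):
    T=tool(); A=R.from_matrix(T[:3,:3]); D=A.inv()*R.from_matrix(down(yaw)); v=D.as_rotvec(); dp=(np.array(pos)-T[:3,3])/n
    print('turn deg/row',np.degrees(np.linalg.norm(v))/n,'mm/row',np.linalg.norm(dp)*1e3,'pos',T[:3,3].round(4),'yaw',np.degrees(np.arctan2(T[1,1],T[0,1])).round(2),'t',ctrl.get_obs()['time_s'])
    for i in range(n):
        Ri=A*R.from_rotvec(v*i/n); s=Ri.inv().apply(dp)
        print(','.join(f'{k:g}' for k in [*np.degrees(v/n).round(2),*s.round(4),g]),end=',\n' if i<n-1 else '\n')
E
python3 - <<'E'
from h import *
print(np.round(ctrl.camera_params('wrist')['hand_eye'],3), ctrl.camera_params('wrist')['mtx'])
plan([.533,.345,.29],153,14,-1)
E
```

```text
[[ 0.001 -0.326  0.945 -0.142]
 [ 1.    -0.    -0.001 -0.001]
 [ 0.     0.945  0.326 -0.085]
 [ 0.     0.     0.     1.   ]] [[346.09746375   0.         320.56157658]
 [  0.         346.09746375 202.47445924]
 [  0.           0.           1.        ]]
turn deg/row 5.7515485861874875 mm/row 29.822273952998817 pos [0.1731 0.5483 0.2313] yaw 72.48 t 1.45
-5.75,-0,0,-0.0042,-0.0061,0.0289,-1,
-5.75,-0,0,-0.0042,-0.009,0.0281,-1,
-5.75,-0,0,-0.0042,-0.0117,0.0271,-1,
-5.75,-0,0,-0.0042,-0.0144,0.0258,-1,
-5.75,-0,0,-0.0042,-0.0169,0.0242,-1,
-5.75,-0,0,-0.0042,-0.0193,0.0224,-1,
-5.75,-0,0,-0.0042,-0.0214,0.0203,-1,
-5.75,-0,0,-0.0042,-0.0233,0.0181,-1,
-5.75,-0,0,-0.0042,-0.025,0.0157,-1,
-5.75,-0,0,-0.0042,-0.0265,0.0131,-1,
-5.75,-0,0,-0.0042,-0.0276,0.0104,-1,
-5.75,-0,0,-0.0042,-0.0285,0.0075,-1,
-5.75,-0,0,-0.0042,-0.0292,0.0046,-1,
-5.75,-0,0,-0.0042,-0.0295,0.0017,-1
```

Emit:
carry_out(motion=[-5.75,0,0,-0.0042,-0.0061,0.0289,-1,-5.75,0,0,-0.0042,-0.009,0.0281,-1,-5.75,0,0,-0.0042,-0.0117,0.0271,-1,-5.75,0,0,-0.0042,-0.0144,0.0258,-1,-5.75,0,0,-0.0042,-0.0169,0.0242,-1,-5.75,0,0,-0.0042,-0.0193,0.0224,-1,-5.75,0,0,-0.0042,-0.0214,0.0203,-1,-5.75,0,0,-0.0042,-0.0233,0.0181,-1,-5.75,0,0,-0.0042,-0.025,0.0157,-1,-5.75,0,0,-0.0042,-0.0265,0.0131,-1])

```text
time_s: 2.45
eef_pos: [0.4384, 0.4042, 0.2742]
eef_rot: [0.658, -0.257, 0.659, 0.258]
wrist_force: [1.4, 0.7, 0.4]
opening: 1.002
```

Emit:
carry_out(motion=[-5.75,0,0,-0.0042,-0.0276,0.0104,-1,-5.75,0,0,-0.0042,-0.0285,0.0075,-1,-5.75,0,0,-0.0042,-0.0292,0.0046,-1,-5.75,0,0,-0.0042,-0.0295,0.0017,-1,0,0,0,0,0,0,-1])

```text
time_s: 2.95
eef_pos: [0.5517, 0.3466, 0.2919]
eef_rot: [0.591, -0.388, 0.591, 0.388]
wrist_force: [-0.6, 0.6, 0.3]
opening: 1.0
```

```bash
python3 - <<'E'
from h import *
im,M,P=snap('wrist','w1'); marks('wrist',P,['focus_grip','index_ring','camera','view_point']); print(tool().round(3),ctrl.get_obs()['q'])
# rectified overhead views at two heights, 0.25mm/px, up=+x left=+y
for z,n in [(.126,'r126'),(.169,'r169')]:
    c=np.array([.533,.345]); S=0.0004; N=300
    w=np.float32([[c[0]+dx,c[1]+dy] for dx,dy in [(.06,.06),(.06,-.06),(-.06,-.06),(-.06,.06)]])
    Pi=np.linalg.inv(P); pts=[]
    for q in w:
        a=M@(Pi@np.array([*q,z,1]))[:3]; pts.append(a[:2]/a[2])
    H=cv2.getPerspectiveTransform(np.float32(pts),np.float32([[0,0],[N,0],[N,N],[0,N]]))
    cv2.imwrite('pics/'+n+'.png',cv2.warpPerspective(im,H,(N,N)))
a=[cv2.resize(cv2.imread(f'pics/{n}.png'),(400,400)) for n in('r126','r169')]
cv2.imwrite('pics/rect.png',np.hstack(a))
E
```

```text
wrist focus_grip [([0.535, 0.347, 0.163], 0.62)]
wrist index_ring []
wrist camera [([0.534, 0.344, 0.0], 0.97)]
wrist view_point []
[[-0.002 -0.918  0.396  0.547]
 [ 0.001  0.396  0.918  0.349]
 [-1.     0.002 -0.     0.291]
 [ 0.     0.     0.     1.   ]] [ 3.85190083e-01  3.05273319e-01  1.33505292e+00  1.27269684e-03
  1.50267688e+00 -2.34905387e+00]
```

View pics/rect.png

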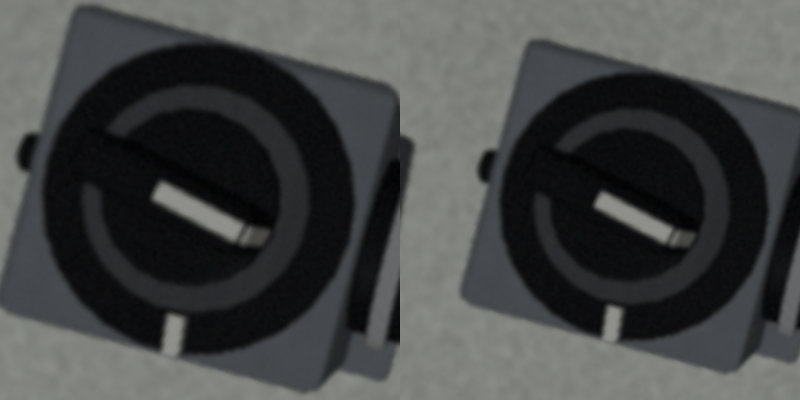

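The wrist view, rectified to 0.3 mm/px, shows the ring centre at (198,198), which is world (0.5336, 0.3456). The mark at (173,335) lies at 100.3° clockwise from right and the pointer at 24.7°, so the turn is about 75.6°. The camera heading is about 14.7°.

```bash
python3 - <<'E'
from h import *
plan([.5335,.3455,.145],155.3,7,-1)
E
```

```text
turn deg/row 0.1942824812494552 mm/row 21.015933598594568 pos [0.5474 0.3495 0.2914] yaw 156.66 t 3.2
0.19,-0,-0.02,0.0209,0.0016,-0.0013,-1,
0.19,-0,-0.02,0.0209,0.0016,-0.0013,-1,
0.19,-0,-0.02,0.0209,0.0016,-0.0013,-1,
0.19,-0,-0.02,0.0209,0.0016,-0.0013,-1,
0.19,-0,-0.02,0.0209,0.0016,-0.0013,-1,
0.19,-0,-0.02,0.0209,0.0016,-0.0013,-1,
0.19,-0,-0.02,0.0209,0.0016,-0.0013,-1
```

Emit:
carry_out(motion=[0.5,0,0,0.02,0.004,-0.003,-1,0.5,0,0,0.02,0.004,-0.003,-1,0.3,0,0,0.02,0.003,-0.003,-1,0,0,0,0.02,0,0,-1,0,0,0,0.02,0,0,-1,0,0,0,0.02,0,0,-1,0,0,0,0,0,0,-1])

```text
time_s: 3.9
eef_pos: [0.5256, 0.3522, 0.1696]
eef_rot: [0.595, -0.383, 0.594, 0.384]
wrist_force: [-0.7, -0.3, -1.2]
opening: 1.002
```

```bash
python3 - <<'E'
from h import *
plan([.5335,.3455,.145],155.3,2,-1)
E
```

```text
turn deg/row 0.20200177566095825 mm/row 13.330482506842637 pos [0.5256 0.3522 0.1696] yaw 155.67 t 3.9
0.19,0.07,-0.03,0.0123,-0.005,-0.0015,-1,
0.19,0.07,-0.03,0.0123,-0.005,-0.0014,-1
```

Emit:
carry_out(motion=[0.3,0,0,0.012,-0.006,-0.0015,-1,0,0,0,0.012,-0.005,-0.0015,-1,0,0,0,0,0,0,-1])

```text
time_s: 4.2
eef_pos: [0.5347, 0.3462, 0.1462]
eef_rot: [0.596, -0.382, 0.593, 0.383]
wrist_force: [0.2, 0.5, -0.8]
opening: 1.006
```

```bash
python3 - <<'E'
from h import *
plan([.5335,.3455,.145],155.3,1,-1)
E
```

```text
turn deg/row 0.32055409332373136 mm/row 1.8432344692609992 pos [0.5347 0.3462 0.1462] yaw 155.46 t 4.2
0.16,0.27,0.06,0.0012,0.0008,-0.0011,-1
```

Within 1.5 mm, so I close the gripper.

Emit:
carry_out(motion=[0,0,0,0.001,0.0008,-0.001,0,0,0,0,0,0,0,1,0,0,0,0,0,0,1,0,0,0,0,0,0,1,0,0,0,0,0,0,1,0,0,0,0,0,0,1,0,0,0,0,0,0,1,0,0,0,0,0,0,1])

```text
time_s: 5.0
eef_pos: [0.5343, 0.3459, 0.1476]
eef_rot: [0.597, -0.381, 0.593, 0.383]
wrist_force: [-0.2, -1.0, -0.3]
opening: 0.144
```

```bash
python3 - <<'E'
from h import *
o=ctrl.get_obs(); print(o['opening'],o['wrist_force'],o['torque'],o['q'])
plan([.5335,.3455,.145],155.3-75.6,10,1)
E
```

```text
0.14392995228783365 [-0.1595762  -0.99964313 -0.27868625] [-0.01600501  0.06945691  0.07348904] [ 0.38682107  0.39027708  1.52035875  0.00315342  1.22459413 -2.32684214]
turn deg/row 7.572158957572647 mm/row 0.2793036100220175 pos [0.5343 0.3459 0.1476] yaw 155.42 t 5.0
7.57,0.04,-0.01,0.0003,0.0001,-0.0001,1,
7.57,0.04,-0.01,0.0003,0,-0.0001,1,
7.57,0.04,-0.01,0.0003,0,-0.0001,1,
7.57,0.04,-0.01,0.0003,0,-0.0001,1,
7.57,0.04,-0.01,0.0003,0,-0.0001,1,
7.57,0.04,-0.01,0.0003,0,-0.0001,1,
7.57,0.04,-0.01,0.0003,-0,-0.0001,1,
7.57,0.04,-0.01,0.0003,-0,-0.0001,1,
7.57,0.04,-0.01,0.0003,-0,-0.0001,1,
7.57,0.04,-0.01,0.0003,-0,-0.0001,1
```

Emit:
carry_out(motion=[7,0,0,0,0,0,1,7,0,0,0,0,0,1,7,0,0,0,0,0,1,7,0,0,0,0,0,1,7,0,0,0,0,0,1,7,0,0,0,0,0,1,7,0,0,0,0,0,1,7,0,0,0,0,0,1,7,0,0,0,0,0,1,0,0,0,0,0,0,1])

```text
time_s: 6.0
eef_pos: [0.534, 0.3463, 0.1477]
eef_rot: [0.709, 0.002, 0.705, 0.002]
wrist_force: [-0.3, -0.5, -0.5]
opening: 0.15
```

```bash
python3 - <<'E'
from h import *
o=ctrl.get_obs(); print(o['opening'],o['wrist_force'],o['torque'])
plan([.5335,.3455,.146],155.3-75.6,4,1)
E
```

```text
0.150192710979248 [-0.3086707  -0.5277609  -0.51412969] [-0.25991218  0.03596183 -0.03954645]
turn deg/row 2.572220821646885 mm/row 0.47941904641370364 pos [0.534  0.3463 0.1477] yaw 89.98 t 6.0
2.57,0.06,-0.07,0.0004,-0.0002,-0.0001,1,
2.57,0.06,-0.07,0.0004,-0.0002,-0.0001,1,
2.57,0.06,-0.07,0.0004,-0.0002,-0.0001,1,
2.57,0.06,-0.07,0.0004,-0.0002,-0.0001,1
```

Emit:
carry_out(motion=[4,0,0,0,0,0,1,4,0,0,0,0,0,1,3,0,0,0,0,0,1,0,0,0,0,0,0,1,0,0,0,0,0,0,1])

```text
time_s: 6.5
eef_pos: [0.534, 0.3463, 0.1477]
eef_rot: [0.706, 0.066, 0.703, -0.062]
wrist_force: [-0.8, -0.1, -0.2]
opening: 0.152
```

```bash
python3 - <<'E'
from h import *
plan([.5335,.3455,.146],155.3-75.6,1,1)
E
```

```text
turn deg/row 0.378665599834255 mm/row 1.9436794713160888 pos [0.534  0.3463 0.1477] yaw 79.6 t 6.5
-0.1,0.23,-0.28,0.0017,-0.0009,-0.0004,1
```

Now I release, rise and check.

Emit:
carry_out(motion=[0,0,0,0,0,0,-1,0,0,0,0,0,0,-1,0,0,0,0,0,0,-1,0,0,0,0,0,0,-1,0,0,0,-0.03,0,0,-1,0,0,0,-0.03,0,0,-1,0,0,0,-0.03,0,0,-1,0,0,0,-0.03,0,0,-1,0,0,0,-0.03,0,0,-1,0,0,0,0,0,0,-1])

```text
time_s: 7.5
eef_pos: [0.5329, 0.3452, 0.3021]
eef_rot: [0.705, 0.063, 0.704, -0.06]
wrist_force: [0.8, 0.1, -0.2]
opening: 0.999
```

```bash
cat > rect.py <<'E'
from h import *
def rect(im,M,P,c,z,h=.06,N=400):
    Pi=np.linalg.inv(P); pts=[]
    for dx,dy in [(h,h),(h,-h),(-h,-h),(-h,h)]:
        a=M@(Pi@np.array([c[0]+dx,c[1]+dy,z,1]))[:3]; pts.append(a[:2]/a[2])
    return cv2.warpPerspective(im,cv2.getPerspectiveTransform(np.float32(pts),np.float32([[0,0],[N,0],[N,N],[0,N]])),(N,N))
E
python3 - <<'E'
from rect import *
im,M,P=snap('wrist','w2'); c=(.5335,.3455)
cv2.imwrite('pics/rect2.png',np.hstack([rect(im,M,P,c,.126),rect(im,M,P,c,.169)]))
marks('wrist',P,['focus_grip','index_ring'])
plan([.466,-.172,.2],90,1,-1)
E
```

```text
wrist focus_grip [([0.531, 0.35, 0.16], 0.97)]
wrist index_ring []
turn deg/row 10.047433403581339 mm/row 528.8619575177789 pos [0.5305 0.3441 0.2955] yaw 79.96 t 7.65
-10.04,-0.38,0.04,0.096,-0.5194,0.0271,-1
```

View pics/rect2.png

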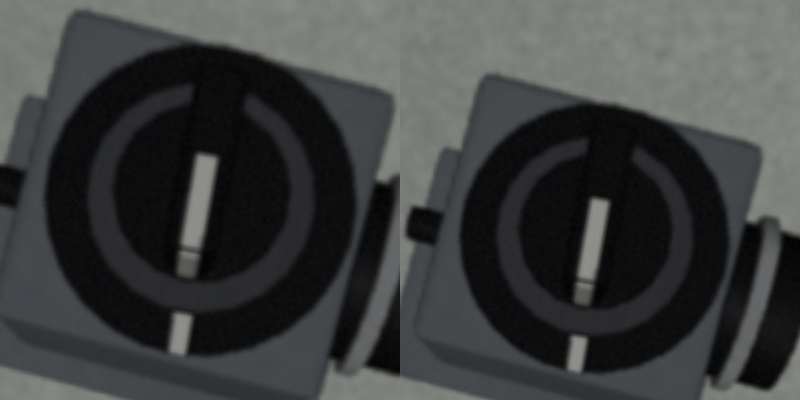

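Pointer and mark agree to within about 2°: the mark is at (181,335) in the left panel and the pointer is parallel to it, 8–9.7° off straight down. The camera's heading is about 15°. Next I go to the tray.

```bash
python3 - <<'E'
from h import *
plan([.466,-.172,.22],0,15,-1)
E
```

```text
turn deg/row 5.33070220018395 mm/row 35.04120417369144 pos [0.5305 0.3441 0.2955] yaw 79.96 t 7.65
5.33,-0.02,0.02,0.0051,-0.0346,0.0018,-1,
5.33,-0.02,0.02,0.0051,-0.0343,0.005,-1,
5.33,-0.02,0.02,0.005,-0.0337,0.0082,-1,
5.33,-0.02,0.02,0.005,-0.0328,0.0113,-1,
5.33,-0.02,0.02,0.005,-0.0316,0.0143,-1,
5.33,-0.02,0.02,0.005,-0.0302,0.0171,-1,
5.33,-0.02,0.02,0.005,-0.0284,0.0199,-1,
5.33,-0.02,0.02,0.005,-0.0265,0.0224,-1,
5.33,-0.02,0.02,0.005,-0.0243,0.0248,-1,
5.33,-0.02,0.02,0.005,-0.0219,0.0269,-1,
5.33,-0.02,0.02,0.005,-0.0193,0.0288,-1,
5.33,-0.02,0.02,0.005,-0.0165,0.0305,-1,
5.33,-0.02,0.02,0.005,-0.0136,0.0319,-1,
5.33,-0.02,0.02,0.005,-0.0106,0.033,-1,
5.33,-0.02,0.02,0.005,-0.0075,0.0339,-1
```

Emit:
carry_out(motion=[5.33,0,0,0,-0.0346,0.0018,-1,5.33,0,0,0.005,-0.0343,0.005,-1,5.33,0,0,0.005,-0.0337,0.0082,-1,5.33,0,0,0.005,-0.0328,0.0113,-1,5.33,0,0,0.005,-0.0316,0.0143,-1,5.33,0,0,0.005,-0.0302,0.0171,-1,5.33,0,0,0.005,-0.0284,0.0199,-1,5.33,0,0,0.005,-0.0265,0.0224,-1,5.33,0,0,0.005,-0.0243,0.0248,-1,5.33,0,0,0.005,-0.0219,0.0269,-1])

```text
time_s: 8.65
eef_pos: [0.4702, -0.0079, 0.23]
eef_rot: [0.585, 0.372, 0.608, -0.387]
wrist_force: [-0.5, 0.1, 0.3]
opening: 1.004
```

Emit:
carry_out(motion=[5.33,0,0,0.005,-0.0193,0.0288,-1,5.33,0,0,0.005,-0.0165,0.0305,-1,5.33,0,0,0.005,-0.0136,0.0319,-1,5.33,0,0,0.005,-0.0106,0.033,-1,5.33,0,0,0.005,-0.0075,0.0339,-1,0,0,0,0,0,0,-1,0,0,0,0,0,0,-1])

```text
time_s: 9.35
eef_pos: [0.4306, -0.1854, 0.1917]
eef_rot: [-0.469, -0.501, -0.503, 0.525]
wrist_force: [0.4, 1.1, 0.7]
opening: 1.003
```

```bash
python3 - <<'E'
from rect import *
im,M,P=snap('wrist','w3'); marks('wrist',P,['tray','tray_grip','pocket','ball_center'])
c=(.466,-.172)
cv2.imwrite('pics/rect3.png',np.hstack([rect(im,M,P,c,.011,.1),rect(im,M,P,c,.06,.1)]))
plan([.466,-.172,.22],0,1,-1)
E
```

```text
wrist tray [([0.459, -0.171, 0.0], 0.59)]
wrist tray_grip [([0.459, -0.173, 0.043], 0.96)]
wrist pocket [([0.461, -0.136, 0.017], 0.56)]
wrist ball_center [([0.46, -0.137, 0.021], 0.95)]
turn deg/row 4.3380220678916075 mm/row 45.01746698948453 pos [ 0.432  -0.1847  0.1934] yaw -2.92 t 9.6
-2.93,-0.42,3.17,-0.0284,0.0318,-0.0145,-1
```

View pics/rect3.png

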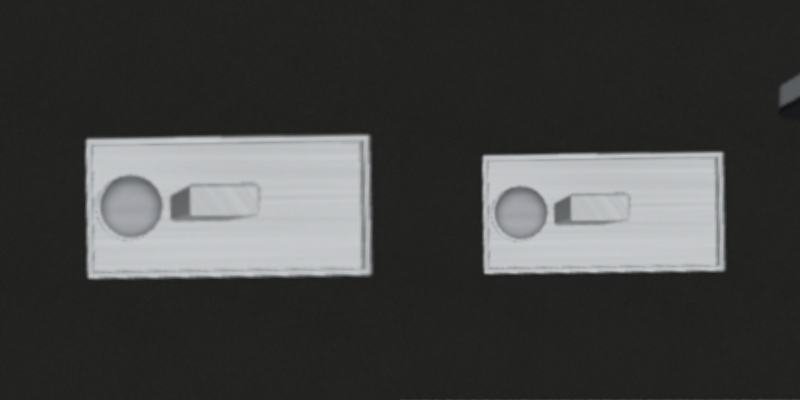

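The tray lies at heading 90.6°, with the handle's centre at world (0.4625, −0.172) and the ball in its pocket at (131,206) in the left panel.

```bash
python3 - <<'E'
from h import *
plan([.4625,-.172,.09],.6,5,-1)
E
```

```text
turn deg/row 0.9527448848371047 mm/row 21.700058986578817 pos [ 0.432  -0.1847  0.1934] yaw -2.92 t 9.6
-0.71,-0.09,0.63,0.0203,0.0071,-0.0027,-1,
-0.71,-0.09,0.63,0.0204,0.0069,-0.0027,-1,
-0.71,-0.09,0.63,0.0205,0.0067,-0.0026,-1,
-0.71,-0.09,0.63,0.0205,0.0065,-0.0026,-1,
-0.71,-0.09,0.63,0.0206,0.0063,-0.0025,-1
```

Emit:
carry_out(motion=[-0.71,-0.09,0.63,0.02,0.0071,-0.0027,-1,-0.71,-0.09,0.63,0.02,0.007,-0.0027,-1,-0.71,-0.09,0.63,0.02,0.0067,-0.0026,-1,-0.71,-0.09,0.63,0.02,0.0065,-0.0026,-1,-0.71,-0.09,0.63,0.02,0.0063,-0.0025,-1,0,0,0,0,0,0,-1])

```text
time_s: 10.2
eef_pos: [0.4675, -0.1675, 0.0923]
eef_rot: [0.509, 0.495, 0.503, -0.493]
wrist_force: [-0.2, 0.4, 0.5]
opening: 1.003
```

```bash
python3 - <<'E'
from h import *
plan([.4625,-.172,.025],.6,4,-1)
E
```

```text
turn deg/row 0.24166077816009357 mm/row 16.910629303484708 pos [ 0.4675 -0.1675  0.0923] yaw 1.41 t 10.2
0.2,0.07,-0.11,0.0168,-0.0014,0.001,-1,
0.2,0.07,-0.11,0.0168,-0.0014,0.001,-1,
0.2,0.07,-0.11,0.0168,-0.0013,0.0011,-1,
0.2,0.07,-0.11,0.0168,-0.0013,0.0011,-1
```

Emit:
carry_out(motion=[0.4,0.1,-0.2,0.015,-0.003,0.002,-1,0.3,0.1,-0.2,0.015,-0.002,0.002,-1,0,0,0,0.015,0,0,-1,0,0,0,0.01,0,0,-1,0,0,0,0,0,0,-1])

```text
time_s: 10.7
eef_pos: [0.4638, -0.1726, 0.036]
eef_rot: [0.505, 0.497, 0.502, -0.497]
wrist_force: [-0.0, 0.6, 0.5]
opening: 1.003
```

```bash
python3 - <<'E'
from h import *
plan([.4625,-.172,.025],.6,1,-1)
E
```

```text
turn deg/row 0.28376785042143626 mm/row 11.100392072485892 pos [ 0.4638 -0.1726  0.036 ] yaw 0.73 t 10.7
0.13,0.19,-0.16,0.011,-0.0013,-0.0006,-1
```

Emit:
carry_out(motion=[0,0,0,0.0115,-0.0013,-0.0006,-1,0,0,0,0,0,0,-0.3,0,0,0,0,0,0,0.3,0,0,0,0,0,0,0.6,0,0,0,0,0,0,1,0,0,0,0,0,0,1,0,0,0,0,0,0,1,0,0,0,0,0,0,1,0,0,0,0,0,0,1,0,0,0,0,0,0,1])

```text
time_s: 11.7
eef_pos: [0.4637, -0.1732, 0.0253]
eef_rot: [0.506, 0.497, 0.5, -0.497]
wrist_force: [0.2, -0.2, -2.1]
opening: 0.154
```

```bash
python3 - <<'E'
from h import *
o=ctrl.get_obs(); print(o['opening'],o['wrist_force'],o['torque'],tool().round(4))
E
```

```text
0.15380094169363928 [ 0.16998176 -0.16290646 -2.09873483] [-0.05009615 -0.02078084 -0.015456  ] [[ 0.0058  0.9999  0.0122  0.4637]
 [-0.0055  0.0122 -0.9999 -0.1732]
 [-1.      0.0057  0.0055  0.0253]
 [ 0.      0.      0.      1.    ]]
```

Emit:
carry_out(motion=[0,0,0,-0.003,0,0,1,0,0,0,-0.006,0,0,1,0,0,0,-0.01,0,0,1,0,0,0,-0.01,0,0,1,0,0,0,-0.01,0,0,1,0,0,0,-0.01,0,0,1,0,0,0,-0.01,0,0,1,0,0,0,-0.01,0,0,1,0,0,0,-0.006,0,0,1,0,0,0,-0.002,0,0,1])

```text
time_s: 12.7
eef_pos: [0.4623, -0.172, 0.1092]
eef_rot: [0.505, 0.497, 0.501, -0.497]
wrist_force: [0.1, 1.2, -3.9]
opening: 0.159
```

```bash
python3 - <<'E'
from h import *
o=ctrl.get_obs(); print(o['opening'],o['wrist_force'],o['torque'],tool().round(4))
im,M,P=snap('wrist','w4'); marks('wrist',P,['tray_grip','pocket','ball_center'])
plan([.482,.1556,.1],-15,24,1)
E
```

```text
0.15874851488216835 [ 0.0994945   1.1744681  -3.85831329] [-0.09096448 -0.02557096 -0.02559259] [[ 0.0046  0.9999  0.0123  0.4623]
 [-0.0046  0.0124 -0.9999 -0.172 ]
 [-1.      0.0045  0.0046  0.1092]
 [ 0.      0.      0.      1.    ]]
wrist tray_grip [([0.46, -0.168, 0.126], 0.7)]
wrist pocket []
wrist ball_center [([0.459, -0.135, 0.104], 0.57)]
turn deg/row 0.6544715175527295 mm/row 13.661709312612805 pos [ 0.4616 -0.1716  0.1077] yaw 0.71 t 12.9
0.65,0.01,-0.01,0.0003,0.001,-0.0136,1,
0.65,0.01,-0.01,0.0003,0.0009,-0.0136,1,
0.65,0.01,-0.01,0.0003,0.0007,-0.0136,1,
0.65,0.01,-0.01,0.0003,0.0006,-0.0136,1,
0.65,0.01,-0.01,0.0003,0.0004,-0.0137,1,
0.65,0.01,-0.01,0.0003,0.0002,-0.0137,1,
0.65,0.01,-0.01,0.0003,0.0001,-0.0137,1,
0.65,0.01,-0.01,0.0003,-0.0001,-0.0137,1,
0.65,0.01,-0.01,0.0003,-0.0002,-0.0137,1,
0.65,0.01,-0.01,0.0003,-0.0004,-0.0137,1,
0.65,0.01,-0.01,0.0003,-0.0005,-0.0136,1,
0.65,0.01,-0.01,0.0003,-0.0007,-0.0136,1,
0.65,0.01,-0.01,0.0003,-0.0009,-0.0136,1,
0.65,0.01,-0.01,0.0003,-0.001,-0.0136,1,
0.65,0.01,-0.01,0.0003,-0.0012,-0.0136,1,
0.65,0.01,-0.01,0.0003,-0.0013,-0.0136,1,
0.65,0.01,-0.01,0.0003,-0.0015,-0.0136,1,
0.65,0.01,-0.01,0.0003,-0.0016,-0.0136,1,
0.65,0.01,-0.01,0.0003,-0.0018,-0.0135,1,
0.65,0.01,-0.01,0.0003,-0.0019,-0.0135,1,
0.65,0.01,-0.01,0.0003,-0.0021,-0.0135,1,
0.65,0.01,-0.01,0.0003,-0.0022,-0.0135,1,
0.65,0.01,-0.01,0.0003,-0.0024,-0.0134,1,
0.65,0.01,-0.01,0.0003,-0.0026,-0.0134,1
```

View pics/w4.png

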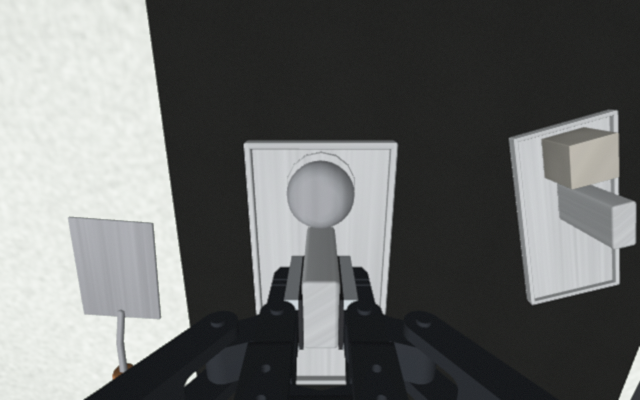

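The tray is lifted level, with the ball in its pocket at (320,193). I carry it over with gentle ramps.

Emit:
carry_out(motion=[0.3,0,0,0,0.001,-0.004,1,0.65,0,0,0,0.001,-0.008,1,0.65,0,0,0,0.001,-0.012,1,0.65,0,0,0,0.0006,-0.015,1,0.65,0,0,0,0.0004,-0.015,1,0.65,0,0,0,0.0002,-0.015,1,0.65,0,0,0,0,-0.015,1,0.65,0,0,0,0,-0.015,1,0.65,0,0,0,-0.0002,-0.015,1,0.65,0,0,0,-0.0004,-0.015,1])

```text
time_s: 13.9
eef_pos: [0.4682, -0.033, 0.1032]
eef_rot: [-0.471, -0.525, -0.474, 0.527]
wrist_force: [0.6, -0.4, -3.9]
opening: 0.154
```

Emit:
carry_out(motion=[0.7,0,0,0.0003,-0.0005,-0.015,1,0.7,0,0,0.0003,-0.0007,-0.015,1,0.7,0,0,0.0003,-0.0009,-0.015,1,0.7,0,0,0.0003,-0.001,-0.015,1,0.7,0,0,0.0003,-0.0012,-0.015,1,0.7,0,0,0.0003,-0.0013,-0.015,1,0.7,0,0,0.0003,-0.0015,-0.012,1,0.7,0,0,0.0003,-0.0016,-0.008,1,0.5,0,0,0.0003,-0.0005,-0.004,1,0,0,0,0,0,0,1])

```text
time_s: 14.9
eef_pos: [0.4709, 0.0945, 0.0968]
eef_rot: [-0.438, -0.549, -0.447, 0.554]
wrist_force: [0.3, 0.0, -4.7]
opening: 0.151
```

```bash
python3 - <<'E'
from h import *
for c in['side','top']:
    im,M,P=snap(c,c+'5'); marks(c,P,['camera','view_point','tray_grip','pocket','ball_center'])
plan([.482,.1556,.0925],-15,10,1)
E
```

```text
side camera [([0.535, 0.341, 0.003], 0.7)]
side view_point [([0.492, 0.191, 0.094], 0.56)]
side tray_grip [([0.476, 0.095, 0.115], 0.82), ([0.535, 0.345, -0.002], 0.59)]
side pocket [([0.479, 0.129, 0.095], 0.79), ([0.534, 0.346, 0.0], 0.29)]
side ball_center [([0.797, 0.135, 0.004], 0.48)]
top camera [([0.532, 0.344, 0.0], 0.79)]
top view_point []
top tray_grip [([0.47, 0.093, 0.114], 0.55)]
top pocket [([0.482, 0.129, 0.096], 0.91)]
top ball_center []
turn deg/row 0.2601419937611365 mm/row 6.31256293329635 pos [0.4714 0.0935 0.0972] yaw -12.52 t 15.5
0.25,-0.01,0.08,0.0005,-0.0003,-0.0063,1,
0.25,-0.01,0.08,0.0005,-0.0003,-0.0063,1,
0.25,-0.01,0.08,0.0005,-0.0004,-0.0063,1,
0.25,-0.01,0.08,0.0005,-0.0004,-0.0063,1,
0.25,-0.01,0.08,0.0005,-0.0004,-0.0063,1,
0.25,-0.01,0.08,0.0005,-0.0004,-0.0063,1,
0.25,-0.01,0.08,0.0005,-0.0005,-0.0063,1,
0.25,-0.01,0.08,0.0005,-0.0005,-0.0063,1,
0.25,-0.01,0.08,0.0005,-0.0005,-0.0063,1,
0.25,-0.01,0.08,0.0005,-0.0006,-0.0063,1
```

Emit:
carry_out(motion=[0.25,0,0.08,0.0005,0,-0.004,1,0.25,0,0.08,0.0005,0,-0.008,1,0.25,0,0.08,0.0005,0,-0.009,1,0.25,0,0.08,0.0005,0,-0.009,1,0.25,0,0.08,0.0005,0,-0.009,1,0.25,0,0.08,0.0005,0,-0.009,1,0.25,0,0.08,0.0005,0,-0.008,1,0.25,0,0.08,0.0005,0,-0.004,1,0,0,0,0,0,0,1,0,0,0,0,0,0,1])

```text
time_s: 16.5
eef_pos: [0.4865, 0.1585, 0.0926]
eef_rot: [0.431, 0.56, 0.433, -0.559]
wrist_force: [-0.2, 0.1, -4.1]
opening: 0.159
```

```bash
python3 - <<'E'
from h import *
plan([.482,.1556,.0925],-15,2,1)
E
```

```text
turn deg/row 0.21015381817136805 mm/row 2.6706250360346733 pos [0.4865 0.1585 0.0926] yaw -14.61 t 16.5
0.19,-0.05,0.06,0.0001,-0.0018,0.002,1,
0.19,-0.05,0.06,0.0001,-0.0018,0.002,1
```

Emit:
carry_out(motion=[0,0,0,0,-0.002,0.002,1,0,0,0,0,-0.002,0.002,1,0,0,0,0,0,0,1,0,0,0,0,0,0,1])

```text
time_s: 16.9
eef_pos: [0.4809, 0.1543, 0.0926]
eef_rot: [-0.431, -0.56, -0.433, 0.56]
wrist_force: [0.6, 0.2, -4.4]
opening: 0.158
```

```bash
python3 - <<'E'
from h import *
ims=[]
for c in['side','top','wrist']:
    im,M,P=snap(c,c+'6'); marks(c,P,['camera','view_point','tray_grip','pocket','ball_center'])
    ims.append((im,M,P))
def crop(k,w,h):
    im,M,P=ims[k]; a=M@(np.linalg.inv(P)@np.array([.5,.22,.09,1]))[:3]; u,v=(a[:2]/a[2]).astype(int)
    return cv2.resize(im[max(0,v-h):v+h,max(0,u-w):u+w],(400,400))
cv2.imwrite('pics/fin.png',np.hstack([crop(0,70,70),crop(1,70,70)]))
o=ctrl.get_obs(); print(o['dq'],o['wrist_force'],o['opening'])
plan([.482,.1556,.0925],-15,1,1)
E
```

```text
side camera [([0.536, 0.346, 0.001], 0.78)]
side view_point [([0.492, 0.192, 0.094], 0.62)]
side tray_grip [([0.485, 0.155, 0.109], 0.56), ([0.534, 0.345, 0.001], 0.31)]
side pocket [([0.49, 0.19, 0.087], 0.75), ([0.537, 0.343, 0.161], 0.66)]
side ball_center []
top camera [([0.53, 0.342, -0.001], 0.71)]
top view_point [([0.489, 0.192, 0.095], 0.28)]
top tray_grip [([0.481, 0.155, 0.111], 0.7)]
top pocket [([0.49, 0.189, 0.094], 0.68), ([0.529, 0.344, 0.003], 0.52)]
top ball_center []
wrist camera [([0.479, 0.156, 0.111], 0.6)]
wrist view_point []
wrist tray_grip [([0.477, 0.157, 0.111], 0.58)]
wrist pocket []
wrist ball_center [([0.49, 0.19, 0.088], 0.85)]
[ 8.62758530e-04 -1.39783920e-03  1.66869743e-04  2.48617821e-05
  7.08633818e-04 -1.70675685e-04] [ 0.83706529  0.38603949 -4.3811778 ] 0.15424209900634286
turn deg/row 0.3811434200830321 mm/row 1.449294025782886 pos [0.4809 0.1546 0.0925] yaw -14.66 t 17.8
0.34,-0.08,0.15,0,0.0008,-0.0012,1
```

View pics/fin.png

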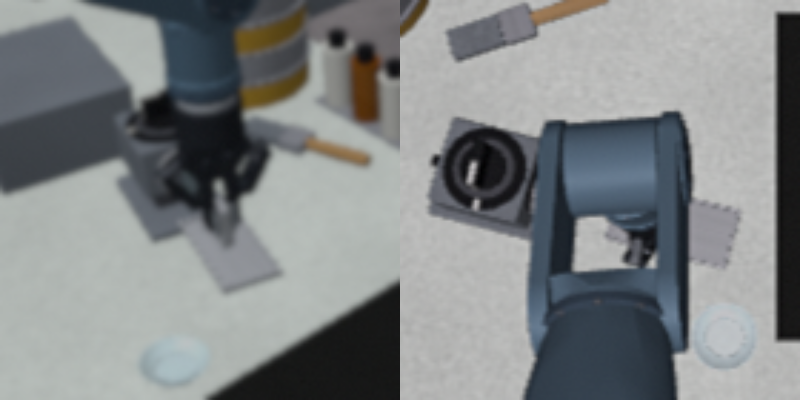

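View pics/wrist6.png

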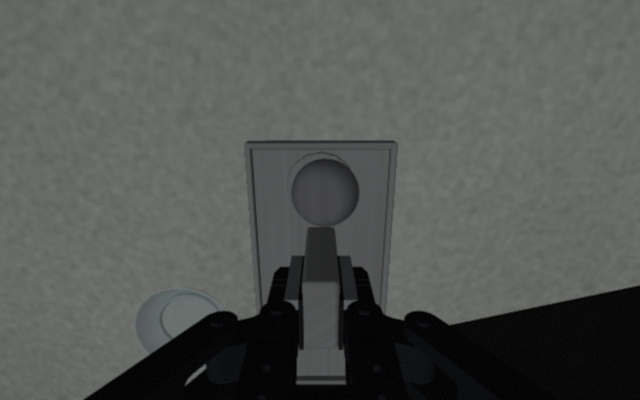

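The pictures show the ball in its pocket at (325,193) in the wrist view, the tray level and lined up with the lens, the pointer on the mark in the top crop, and nothing touching. The estimated ball position (0.490, 0.190, 0.088) is a few mm from the view point (0.492, 0.191, 0.090).

```bash
python3 -c "
from bench import ctrl
print(ctrl.hand_in())"
```

```text
the job is handed in; nothing more can be done
None
```

I turned the focus knob clockwise by about 76° onto the index mark and let go. Then I lifted the ball tray by its handle and held it level in front of the lens. The job was handed in at about 18 s of the 51 s, with no verdict reported.

- **Knob:** seen from close by after letting go, the pointer and the mark agree to within about 2°. The last top picture agrees with that.
- **Ball:** it sits in its pocket. The wrist camera puts it at (0.490, 0.190, 0.088) m, about 3 mm from my computed view point of (0.492, 0.190, 0.090) m.
- **Tray:** it is level within 1° going by the tool pose, and its heading is within about 1° of my estimate of the lens axis. The arm is still, the wrist force of about 4.4 N fits the tray's weight, and the grip opening is steady.
- **Bystanders:** I did not measure them again at the end. The wrist force gave no sign of a collision at any check, and the dish and brush look undisturbed in the last pictures.
- **Weak points in the checks:** some network results were wrong or missing. The ball was not found in the last side and top views, so its position rests on the wrist view and the pocket estimates. The networks put the view point about 4 mm higher (z 0.094–0.095 m) than the given 0.090 m, well inside the 25 mm tolerance.

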